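Tip the heel-press block and seat it against the stop

TASK

The cast heel-press block stands on its end in front of the guides of the press bed. Tip it over towards the guides, by pushing high on the side with the raised heel pad, so that it lies flat on its plain back with the pad up and still short of the guides; then slide it along the bed between the guides, never lifting it, until its end pushes in the pin and sits square and flush against the end stop, and press it firmly home there for a full second, with about 8 N beyond what sliding it takes. Never bear on the block or drive it into the guides or stop with more than 20 N, leave the tin, the hammer and the heel pieces where they are, and let go of the block.

Things in the scene. Friction and masses are not known exactly. Their poses are not given: they have to be found in the camera images.
- block: cored aluminium casting, 48 x 90 x 110 mm, 0.6 to 0.95 kg, edges rounded 3 mm, standing on its 48 x 90 end on the bed. Origin: centre of that end. z: up its 110 length; y: along its 90 width; +x: out of the plain back, towards the guides (within 0.12 rad); -x: out of the face with the heel pad. Tipped onto its back, x points down, z to the guides, and it is 48 mm high (56 over the pad)
- block_pad (a point): middle of the face of the raised heel-shaped pad on the block's -x side, 32 mm from the block's middle plane and 48 mm above its standing end. The pad is 8 mm proud, 58 mm wide and reaches from 20 to 77 mm above that end; above it the face is plain, 24 mm from the middle plane
- block_nose (a point): centre of the block's other 48 x 90 end, 110 mm along its z: its top at first, its leading end once tipped. Axes as the block's. Pushed 85 mm or higher above the bed the block tips (about 2 N) once its upper part has moved some 45 mm; pushed below its middle it skids. Lying, it slides with about 3 to 8 N of friction
- guides: two fixed steel guides 22 mm high on a fixed black rubber plate 400 x 170 mm, 10 thick. Origin: on the plate's top (10 mm over the table), mid-width, at the guides' mouth; x along the plate into the guides, y across, z up. Plate: x = -260 to 140 mm. Guides: 120 mm apart at x = 0, narrowing to 95 at x = 27, then parallel to x = 71 mm. The block starts at x = -185 to -155, within 8 mm of mid-width
- pin (a joint): round brass sensing pin, 12 mm thick, 14 mm above the plate, in the steel stop bar (105 wide, 18 thick, 28 high, two black knobs) across the far end of the guides: 0 = standing 4 mm proud of the bar, 0.004 = pressed in flush (1.5 N). The bar's face is screw-set anywhere 85 to 101 mm from the guides' mouth and its place is not reported: feel for it. The bar itself does not give
- tin: bystander: plain steel tin, 66 mm diameter, 50 mm high, standing on the table beside the bed. Origin: centre of its underside
- hammer: bystander: hammer, 240 mm long, lying along the bed on the table. Origin: on the table under its middle
- heels: bystander: stack of brown leather heel pieces, about 62 mm across and 24 mm high, on the table beside the bed. Origin: centre of its underside
There are look-alikes about, which are no part of the job. Leave any green, orange or turquoise look-alike of the block alone.

How it is judged:
By the outcome, as a careful person would: the job done as asked, in the order asked, and still so for the second after the job is handed in, with the robot touching nothing.
It also fails if it takes over 72 s, if anything falls off the work surface, if the arm or the gripper's body presses on something with over 40 N, if the wrist force passes 120 N, or if a joint passes its speed limit or range.

ROBOT

A 6-joint arm with a two-finger parallel gripper is mounted at the origin on the work surface. World frame = base frame: x ahead of the robot, y to its left, z up, the work surface at z = 0. Lengths are in m, angles in rad, forces in N, time in s.
With the tool pointing down it reaches from about 0.325 to 0.9 m from the base axis. Payload 3.5 kg.
Tool frame: the origin (TCP) lies at the very end of the fingers, on their centre line; the grasp point (between the pads) lies 19 mm behind it; z points along the fingers, y is the line along which they close (so a half turn about z gives the same grasp; the last joint's range is limited). The gripper opens to 85 mm and grips with 20 to 120 N. Pads are 22 mm wide; open, the fingers measure 114 mm over their backs; the gripper's body (76 mm by 85 mm) begins 54 mm behind the grasp point. The pads swing forward as they close: fully open they stand 13 mm farther back than shut.
Start: joints at [1.003, 0.276, -0.026, 1.268, 0, 1.467], TCP at [0.28, 0.559, 0.231] pointing down, gripper open.
Joint ranges: [-3.12, 3.12], [-0.85, 1.88], [-1.08, 1.24], [-1.95, 2.15], [-1.57, 1.53], [-3.14, 3.14]. Speed limits (rad/s): [2.57, 2.57, 3.14, 3.14, 3.14, 3.14].

INTERFACE

Orientations are given as a unit quaternion [x, y, z, w].
In Python, from cell import r gives the robot as it stands. The module is installed in compiled form; this text tells all that it offers.
- The arm moves only by the tool play_rows, never from a script. Its argument "steps" is a list of rows, each a list of 7 numbers: the gripper's target within -1 to 1 (shut at 1, half-way at 0, fully open at -1), then the shift along the tool's x, y, z in mm, then the turn, a rotation vector about the tool's x, y, z in rad. In form: [[gripper, dx, dy, dz, rx, ry, rz], ...]. A call has 1 to 20 rows; each row is the pose to reach, as a shift and turn from the pose commanded when the call began, along the tool's axes at that moment; what a row does not reach only later rows make up. A row lasts 1/10 s, in which the tool goes at most 50 mm and 8.59 degrees, less where a joint would pass 70% of its speed; a pose out of reach is approached as far as the arm can. A call with a gripper value outside its range is refused whole. The fingers move at their own pace and stop on an object; the grip force is fixed at half the most. Time passes only in rows, so rows that repeat a pose let the fingers close. It gives the time, the measured TCP pose, the force, the opening and the grip force at its end, in the units of the state.
- r.read_state(): the state, without advancing time (a new reading comes with each control period).
- r.camera(name): name is "scene" or "top"; returns a dict with "pixels" (384x512x3 uint8, blue, green, red), "z_map" (384x512 float32, m along the optical axis (not along the pixel's ray), 0 where there is no reading), "camera_matrix" (3x3 intrinsics, pixels), "k1" (the pictures are not rectified: a ray, as slopes to the right and down, at radius r is drawn at 1 + k1 r^2 times it, then the intrinsics apply), "view" (4x4, takes a point from world to camera coordinates). Camera axes: x right, y up, looking along -z (the intrinsics and any distortion apply to the point x, -y, -z); pixel columns grow to the right and rows downward; lengths in m; the calibration is good to about 2 mm. A picture is of the moment at which its call begins.
- r.job_done(): hands the job in; it is judged then, once.
Trained networks look in a picture, given as the dict that the camera call returned (one of the last four; its "shot" number tells which), for a name from the list of things; names that differ only in an ending like _2 or _b are one class to them, and where a whole thing is asked for, a point or a joint stands for the part that bears it (a point fixed in the world has none). Each returns a list of dicts, best first, with "score" (0 to 1); they miss things now and then, are a little off and sometimes report something else, mostly with a low value. They report only what shows in the picture. A call takes as long as a camera call. They do not tell look-alikes from the thing itself.
- r.masks_of(picture, thing): "mask" (384x512 bool, what is visible of it) and "rect" ([left, top, width, height] in pixels, round what is visible of it).
The state is a dict: "clock": time; "qpos": joint angles; "joint_vel": joint speeds; "joint_efforts": joint torques, N m; "ee_pos": TCP position; "eef_rot": TCP orientation; "ft_force": force on the tool from outside, world axes, zero at the start; "ft_torque": the same for the moment, N m; "grip_width": opening from 0.0 (shut) to 1.0 (fully open); "gripper_force": force on a finger pad.
Only numpy, scipy, OpenCV 4.12 (cv2) and the standard library are available. Lean on these libraries where they do the work, as an engineer would, in place of code of your own. Each camera call takes 0.05 s, during which the arm holds its last target. There are 200 camera calls.

## Working session

There is one attempt and no reset: what is moved stays moved. The work goes in short steps, Python scripts to look and compute and a tool call to move; the robot and the scene stay as the last step left them, time stands still between calls to the robot, and variables do not carry over. Pictures are saved under pics/ and viewed, at most 10 in all, crops included, and the job is handed in when it is done.

Besides the shell and the picture viewer there is one more tool, called after "Emit:" by a JSON object that holds its "method" and its "body". play_rows: Moves the arm, as the interface text tells. Its arguments: {"type":"object","properties":{"steps":{"type":"array","items":{"type":"array","items":{"type":"number"}}}},"required":["steps"]}

```bash
mkdir -p pics; cat > h.py <<'E'
import numpy as np, cv2
from cell import r
from scipy.spatial.transform import Rotation as R
def xyz(p):
    """world coords of every pixel (384x512x3), nan where no depth"""
    K=p["camera_matrix"]; h,w=p["z_map"].shape
    u,v=np.meshgrid(np.arange(w),np.arange(h))
    pts=np.stack([u,v],-1).reshape(-1,1,2).astype(np.float64)
    n=cv2.undistortPoints(pts,np.array(K,float),np.array([p["k1"],0,0,0.])).reshape(h,w,2)
    z=p["z_map"].astype(float); z[z==0]=np.nan
    c=np.stack([n[...,0]*z,-n[...,1]*z,-z,np.ones_like(z)],-1)
    return (c@np.linalg.inv(p["view"]).T)[...,:3]
E
python3 - <<'E'
from h import *
s=r.read_state(); print({k:np.round(v,3).tolist() for k,v in s.items()})
ims=[]
for c in("scene","top"):
    p=r.camera(c); cv2.imwrite(f"pics/{c}0.png",p["pixels"]); W=xyz(p)
    for t in("block","guides","pin","tin","hammer","heels"):
        for d in r.masks_of(p,t)[:4]:
            q=W[d["mask"]]; print(c,t,round(d["score"],2),d["rect"],np.round(np.nanmedian(q,0),3),np.round(np.nanpercentile(q,2,0),3),np.round(np.nanpercentile(q,98,0),3))
E
```

```text
{'clock': 0.0, 'qpos': [1.003, 0.277, -0.028, 1.268, 0.0, 1.467], 'joint_vel': [-0.001, -0.002, 0.003, -0.0, -0.0, 0.001], 'joint_efforts': [0.0, -44.551, 29.52, 0.016, -0.0, 0.0], 'ee_pos': [0.28, 0.558, 0.23], 'eef_rot': [0.23, 0.973, -0.001, -0.0], 'ft_force': [-0.389, -0.307, 0.002], 'ft_torque': [0.014, -0.002, -0.027], 'gripper_force': 0.0, 'grip_width': 1.001}
scene block 0.9 [94.5, 174.2, 52.3, 68.9] [ 0.719 -0.275  0.084] [ 0.659 -0.317  0.005] [ 0.751 -0.256  0.11 ]
scene block 0.89 [235.5, 104.7, 45.4, 60.9] [ 0.389 -0.154  0.075] [ 0.342 -0.21  -0.   ] [ 0.404 -0.118  0.11 ]
scene block 0.81 [166.6, 124.2, 44.8, 54.0] [ 0.511 -0.258  0.076] [ 0.463 -0.308  0.003] [ 0.533 -0.222  0.11 ]
scene block 0.76 [217.3, 161.4, 45.3, 71.3] [ 0.583 -0.075  0.095] [ 0.525 -0.113  0.014] [ 0.611 -0.061  0.12 ]
scene guides 0.59 [291.2, 224.5, 83.4, 70.0] [0.605 0.137 0.031] [0.517 0.075 0.009] [0.649 0.19  0.048]
scene pin 0.44 [155.8, 246.6, 116.7, 83.5] [ 0.736 -0.019  0.023] [ 0.699 -0.179  0.001] [0.779 0.052 0.027]
scene tin 0.63 [317.0, 171.7, 37.2, 36.8] [0.435 0.061 0.046] [0.3
[... 512 characters left out ...]
.559 -0.091  0.119] [ 0.518 -0.121  0.044] [ 0.603 -0.067  0.122]
top block 0.76 [272.8, 254.7, 45.6, 33.7] [ 0.373 -0.164  0.109] [ 0.339 -0.21  -0.001] [ 0.4   -0.121  0.112]
top block 0.68 [326.8, 126.7, 39.6, 39.3] [ 0.694 -0.285  0.107] [ 0.654 -0.35  -0.001] [ 0.744 -0.26   0.112]
top guides 0.7 [159.1, 167.6, 43.9, 51.2] [0.582 0.166 0.033] [0.513 0.081 0.009] [0.642 0.189 0.049]
top tin 0.63 [195.9, 237.6, 26.2, 25.7] [0.416 0.054 0.049] [0.388 0.025 0.024] [0.446 0.083 0.052]
top hammer 0.84 [215.4, 116.6, 89.5, 34.6] [ 0.727 -0.042  0.023] [ 0.692 -0.182  0.01 ] [0.768 0.047 0.028]
top heels 0.84 [176.6, 116.1, 21.5, 27.6] [0.732 0.13  0.023] [0.703 0.099 0.012] [0.762 0.155 0.026]
```

```bash
python3 - <<'E'
import cv2,numpy as np
a=cv2.imread("pics/scene0.png")[90:370,80:400]; b=cv2.imread("pics/top0.png")[110:300,150:380]
a=cv2.resize(a,None,fx=1.25*1,fy=1.25); b=cv2.resize(b,None,fx=1.7,fy=1.7)
c=np.zeros((350,800,3),np.uint8); c[:,:400]=a[:350,:400]; c[:323,400:791]=b[:323,:391]
cv2.imwrite("pics/c1.png",c)
E
```

```text
(no output)
```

View pics/c1.png

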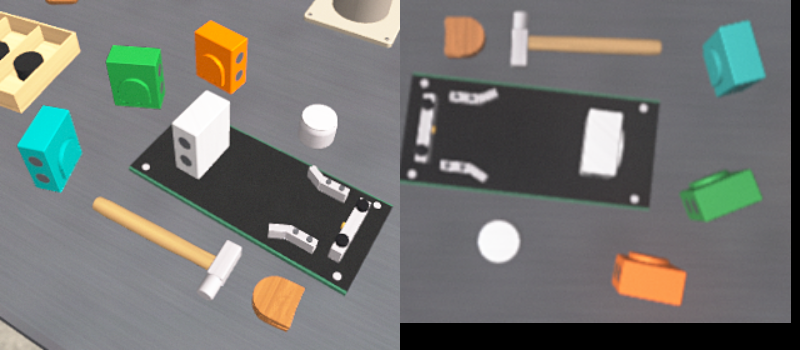

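The top view shows four blocks: white at (267,194) standing on the black bed, and teal at (346,146), orange at (295,271) and green at (337,224) off it. Only the white one is on the plate, with its back to the guides, so that is the job's block. Next I measure the plate and block poses.

```bash
cat >> h.py <<'E'
def rect(q,name):
    (c,sz,a)=cv2.minAreaRect((q[:,:2]*1000).astype(np.float32)); print(name,np.round(c,1),np.round(sz,1),round(a,2),len(q))
    return c,sz,a
def tool():
    s=r.read_state(); return np.array(s["ee_pos"]),R.from_quat(s["eef_rot"]),np.array(s["ft_force"])
E
python3 - <<'E'
from h import *
for c in("top","scene"):
    p=r.camera(c); W=xyz(p); im=p["pixels"].astype(int)
    x,y,z=W[...,0],W[...,1],W[...,2]
    reg=(x>.4)&(x<.72)&(y>-.23)&(y<.25)
    m=reg&(z>.006)&(z<.014)&(im.max(2)<75)
    m=cv2.morphologyEx(m.astype(np.uint8),cv2.MORPH_OPEN,np.ones((3,3)))>0
    n,l,st,_=cv2.connectedComponentsWithStats(m.astype(np.uint8)); m=l==1+np.argmax(st[1:,4])
    rect(W[m],c+" plate")
    b=reg&(y<0)&(z>.116)&(z<.124); rect(W[b],c+" blocktop"); print(np.median(z[b]))
    g=reg&(y>.05)&(z>.027)&(z<.036)
    n,l,st,_=cv2.connectedComponentsWithStats(g.astype(np.uint8))
    for i in range(1,n):
        if st[i,4]>20: rect(W[l==i],c+" guide")
    g=reg&(y>.05)&(z>.036)&(z<.041); rect(W[g],c+" bar")
p=r.camera("top")
pos,Rt,f=tool(); print(pos,Rt.as_matrix().round(3))
E
```

```text
top plate [570.    1.4] [367.9 166.1] 85.2 5888
top blocktop [562.8 -92.1] [47.8 89.9] 84.4 706
0.1191409386161279
top guide [636.8 106. ] [20.2 72.1] 4.19 137
top guide [523.3 115.8] [73.3 19.7] 74.7 142
top bar [522.3 130. ] [244.5 107.3] 13.31 156
scene plate [574.4  19.1] [398.4 170.8] 85.36 9485
scene blocktop [565.  -88.3] [47.8 90.1] 84.45 823
0.11858906246364243
scene guide [439.   74.4] [13.9 52.8] 37.55 69
scene guide [525.8 118.1] [73.9 20.5] 77.41 240
scene guide [638.7 108.1] [21.1 75.5] 5.01 304
scene guide [638.3 176.2] [16.6  6.5] 70.53 28
scene bar [523.2 130.6] [254.5 110.4] 16.62 336
[0.280138   0.55870249 0.23134145] [[-0.894  0.448 -0.   ]
 [ 0.448  0.894  0.   ]
 [ 0.     0.    -1.   ]]
```

Emit:
{"method": "play_rows", "body": {"steps": [[0,-569,-513,0,0,0,1.189],[0,-569,-513,0,0,0,1.189],[0,-569,-513,0,0,0,1.189],[0,-569,-513,0,0,0,1.189],[0,-569,-513,0,0,0,1.189],[0,-569,-513,0,0,0,1.189],[0,-569,-513,0,0,0,1.189],[0,-569,-513,0,0,0,1.189],[0,-569,-513,0,0,0,1.189],[0,-569,-513,0,0,0,1.189],[0,-569,-513,0,0,0,1.189],[0,-569,-513,0,0,0,1.189],[0,-569,-513,0,0,0,1.189],[0,-569,-513,0,0,0,1.189],[0,-569,-513,0,0,0,1.189],[0,-569,-513,0,0,0,1.189],[0,-569,-513,0,0,0,1.189],[0,-569,-513,0,0,0,1.189],[0,-569,-513,0,0,0,1.189],[0,-569,-513,0,0,0,1.189]]}}

```text
clock: 2.85
ee_pos: [0.5584, -0.1533, 0.2315]
eef_rot: [0.735, 0.678, 0.0, -0.0]
ft_force: [-0.5, 0.9, -0.4]
grip_width: 0.497
gripper_force: 0.0
```

Emit:
{"method": "play_rows", "body": {"steps": [[0,0,0,43,0,0,0],[0,0,0,86,0,0,0],[0,0,0,120,0,0,0],[0,0,0,128,0,0,0],[0,5,0,128,0,0,0],[0,10,0,128,0,0,0],[0,14,0,128,0,0,0],[0,17,0,128,0,0,0],[0,20,0,128,0,0,0],[0,20,0,128,0,0,0]]}}

```text
clock: 3.85
ee_pos: [0.5609, -0.1347, 0.104]
eef_rot: [0.736, 0.677, 0.0, 0.0]
ft_force: [-0.3, 0.5, -0.3]
grip_width: 0.498
gripper_force: 0.0
```

```bash
python3 - <<'E'
from h import *
p=r.camera("scene"); W=xyz(p);x,y,z=W[...,0],W[...,1],W[...,2]
b=(x>.5)&(x<.65)&(y<0)&(y>-.15)&(z>.115)&(z<.124); rect(W[b],"top")
a=p["pixels"][110:270,180:380]; cv2.imwrite("pics/c2.png",cv2.resize(a,None,fx=3,fy=3))
print(tool()[0],tool()[2])
E
```

```text
top [ 563.8 -103.6] [79.1 90.7] 84.6 930
[ 0.5607461  -0.13491882  0.10377403] [-0.80626956  0.5635605   0.10867431]
```

View pics/c2.png

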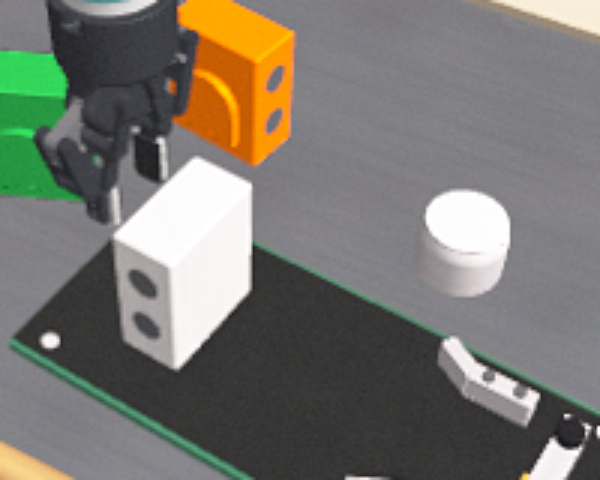

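The white block on the bed is confirmed (crop (180,260)), with the fingers centred just behind its upper pad side. Now I push.

Emit:
{"method": "play_rows", "body": {"steps": [[0,4,0,0,0,0,0],[0,8,0,0,0,0,0],[0,11,0,0,0,0,0],[0,14,0,-1,0,0,0],[0,17,0,-1,0,0,0],[0,20,0,-2,0,0,0],[0,23,0,-2,0,0,0],[0,26,0,-3,0,0,0],[0,29,0,-4,0,0,0],[0,32,0,-5,0,0,0]]}}

```text
clock: 4.9
ee_pos: [0.563, -0.1024, 0.1081]
eef_rot: [0.736, 0.677, 0.0, -0.0]
ft_force: [1.1, -1.6, 0.4]
grip_width: 0.504
gripper_force: 0.5
```

```bash
python3 - <<'E'
from h import *
p=r.camera("scene")
a=p["pixels"][110:270,180:380]; cv2.imwrite("pics/c3.png",cv2.resize(a,None,fx=3,fy=3))
print(tool()[0],tool()[2])
E
```

```text
[ 0.56279931 -0.10192579  0.10809987] [-0.27965743 -1.52550449 -0.06908031]
```

View pics/c3.png

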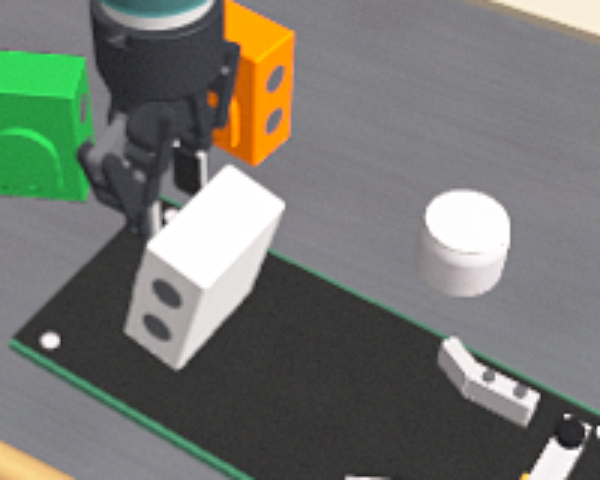

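The block is tipping about its far lower edge (crop (180,365)) and stays square. I continue.

Emit:
{"method": "play_rows", "body": {"steps": [[0,3,0,-1,0,0,0],[0,6,0,-2,0,0,0],[0,9,0,-2,0,0,0],[0,12,0,-3,0,0,0],[0,15,0,-3,0,0,0],[0,18,0,-4,0,0,0],[0,21,0,-4,0,0,0],[0,24,0,-4,0,0,0],[0,27,0,-4,0,0,0],[0,30,0,-4,0,0,0],[0,30,0,-4,0,0,0],[0,30,0,-4,0,0,0],[0,30,0,-4,0,0,0]]}}

```text
clock: 6.25
ee_pos: [0.5657, -0.0733, 0.1123]
eef_rot: [0.736, 0.677, -0.0, 0.0]
ft_force: [0.2, -0.5, 0.6]
grip_width: 0.501
gripper_force: 0.0
```

```bash
python3 - <<'E'
from h import *
p=r.camera("scene")
a=p["pixels"][110:310,180:400]; cv2.imwrite("pics/c4.png",cv2.resize(a,None,fx=2.7,fy=2.7))
print(tool()[0],tool()[2])
E
```

```text
[ 0.56564721 -0.07333311  0.11232708] [0.07000907 0.09446967 0.71657743]
```

View pics/c4.png

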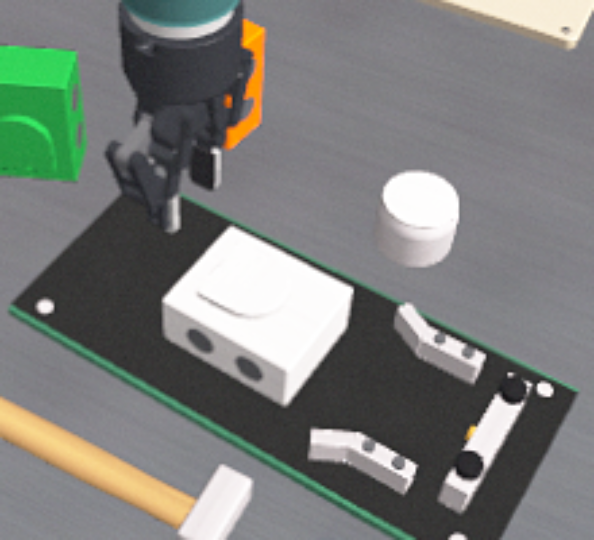

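The block lies flat on its back at crop (258,315) with the pad up and its nose short of the guides.

```bash
cat > m.py <<'E'
from h import *
for c in("scene","top"):
    p=r.camera(c); W=xyz(p);x,y,z=W[...,0],W[...,1],W[...,2]
    reg=(x>.47)&(x<.68)&(y>-.12)&(y<.12)
    b=reg&(z>.053)&(z<.0625)
    n,l,st,_=cv2.connectedComponentsWithStats(b.astype(np.uint8)); b=l==1+np.argmax(st[1:,4])
    b=cv2.morphologyEx(b.astype(np.uint8),cv2.MORPH_OPEN,np.ones((3,3)))>0
    q=W[b&(z<.0605)]; rect(q,c+" block")
    O=np.array([579.3,78.9] if c=="scene" else [577,76.]); a=np.radians(85.3); u=np.array([np.cos(a),np.sin(a)]); v=np.array([-u[1],u[0]])
    d=q[:,:2]*1000-O; print(" plate x",np.percentile(d@u,[1,99]).round(1)," y",np.percentile(d@v,[1,99]).round(1),"z",np.median(q[:,2]).round(4))
    g=(x>.47)&(x<.68)&(y>.05)&(z>.027)&(z<.036)
    for nm,s in(("L",(d0:=((W[...,:2]*1000-O)@v))>0),("R",d0<0)):
        k=g&s; 
        if k.any(): print(" guide",nm,"inner y",np.percentile(np.abs(d0[k]),2).round(1),"x min",np.percentile(((W[...,:2]*1000-O)@u)[k],[2]).round(1))
pos,_,f=tool(); O=np.array([578,77.]); print("tool plate",((pos[:2]*1000-O)@u).round(1),((pos[:2]*1000-O)@v).round(1),pos.round(4),"f along",(f[:2]@u).round(2),f.round(2))
E
python3 m.py
```

```text
scene block [573.9  -7.5] [108.5  92.3] 84.43 1375
 plate x [-139.3  -32.9]  y [-46.5  42.3] z 0.0567
 guide L inner y 2.7 x min [1.]
 guide R inner y 6.2 x min [1.]
top block [573.8  15.9] [56.6 89.4] 84.09 546
 plate x [-86.8 -32.5]  y [-45.4  42. ] z 0.0571
 guide L inner y 4.7 x min [12.4]
 guide R inner y 1.1 x min [4.9]
tool plate -150.9 -0.0 [ 0.5656 -0.0734  0.1123] f along -0.07 [-0.66 -0.02 -0.4 ]
```

Emit:
{"method": "play_rows", "body": {"steps": [[0,-15,0,0,0,0,0],[0,-27,0,0,0,0,0],[0,-27,0,30,0,0,0],[0,-27,0,62,0,0,0],[0,-27,0,84,0,0,0],[0,-27,0,91,0,0,0],[0,-22,0,91,0,0,0],[0,-18,0,91,0,0,0],[0,-14,0,91,0,0,0],[0,-10,0,91,0,0,0],[0,-6,0,91,0,0,0],[0,-3,0,91,0,0,0],[0,0,0,91,0,0,0],[0,3,0,91,0,0,0]]}}

```text
clock: 7.8
ee_pos: [0.5667, -0.0722, 0.0219]
eef_rot: [0.736, 0.677, -0.001, 0.002]
ft_force: [-0.8, -7.5, 1.7]
grip_width: 0.5
gripper_force: 3.4
```

```bash
python3 m.py
```

```text
scene block [573.1 -12.6] [126.9  91.4] 84.01 1417
 plate x [-138.   -29.6]  y [-45.9  42.6] z 0.0567
 guide L inner y 5.3 x min [-29.4]
 guide R inner y 4.4 x min [1.2]
top block [573.4  19.8] [55.9 90.3] 84.41 544
 plate x [-82.7 -29. ]  y [-45.2  43.1] z 0.0571
 guide L inner y 4.3 x min [11.6]
 guide R inner y 1.3 x min [3.7]
tool plate -149.1 -1.0 [ 0.5667 -0.0717  0.0219] f along -4.41 [-0.51 -4.38  0.52]
```

Emit:
{"method": "play_rows", "body": {"steps": [[0,3,0,0,0,0,0],[0,6,0,0,0,0,0],[0,9,0,0,0,0,0],[0,12,0,0,0,0,0],[0,15,-0.5,0,0,0,0],[0,18,-0.5,0,0,0,0],[0,21,-0.5,0,0,0,0],[0,24,-1,0,0,0,0],[0,27,-1,0,0,0,0],[0,30,-1,0,0,0,0],[0,33,-1.5,0,0,0,0],[0,36,-1.5,0,0,0,0],[0,39,-1.5,0,0,0,0],[0,42,-2,0,0,0,0],[0,45,-2,0,0,0,0]]}}

```text
clock: 9.4
ee_pos: [0.5683, -0.0275, 0.0219]
eef_rot: [0.736, 0.677, -0.001, 0.002]
ft_force: [-0.0, -7.1, 2.6]
grip_width: 0.499
gripper_force: 3.6
```

```bash
python3 m.py
```

```text
scene block [575.2  34.8] [121.2  91.7] 85.55 1480
 plate x [-94.5  15.3]  y [-44.3  44.4] z 0.0568
 guide L inner y 3.8 x min [4.3]
 guide R inner y 4.5 x min [-18.4]
top block [577.2  79.7] [30.5 88.8] 81.15 341
 plate x [-12.7  16.3]  y [-43.2  42.9] z 0.057
 guide L inner y 4.2 x min [25.3]
 guide R inner y 1.3 x min [4.]
tool plate -104.4 1.1 [ 0.5684 -0.0269  0.0219] f along -4.93 [ 0.   -4.95  1.39]
```

Emit:
{"method": "play_rows", "body": {"steps": [[0,3,0,0,0,0,0],[0,6,0,0,0,0,0],[0,9,0,0,0,0,0],[0,12,0,0,0,0,0],[0,14,0,0,0,0,0]]}}

```text
clock: 10.0
ee_pos: [0.5694, -0.0135, 0.0219]
eef_rot: [0.736, 0.677, -0.002, 0.002]
ft_force: [0.4, -7.7, 1.6]
grip_width: 0.5
gripper_force: 3.7
```

Emit:
{"method": "play_rows", "body": {"steps": [[0,2,0,0,0,0,0],[0,4,0,0,0,0,0],[0,6,0,0,0,0,0],[0,8,0,0,0,0,0],[0,10,0,0,0,0,0]]}}

```text
clock: 10.5
ee_pos: [0.5702, -0.0037, 0.0219]
eef_rot: [0.736, 0.677, -0.002, 0.002]
ft_force: [-0.8, -7.4, 2.3]
grip_width: 0.5
gripper_force: 3.8
```

Emit:
{"method": "play_rows", "body": {"steps": [[0,2,0,0,0,0,0],[0,4,0,0,0,0,0],[0,6,0,0,0,0,0],[0,8,0,0,0,0,0],[0,10,0,0,0,0,0],[0,12,0,0,0,0,0]]}}

```text
clock: 11.1
ee_pos: [0.5712, 0.0082, 0.0219]
eef_rot: [0.736, 0.677, -0.002, 0.002]
ft_force: [-0.8, -7.7, 2.0]
grip_width: 0.501
gripper_force: 3.8
```

```bash
python3 m.py
```

```text
scene block [577.7  68.1] [109.5  91.8] 86.23 1328
 plate x [-58.9  42. ]  y [-44.2  44.2] z 0.057
 guide L inner y 2.7 x min [2.5]
 guide R inner y 6.0 x min [-18.1]Traceback (most recent call last):
  File "m.py", line 6, in <module>
    n,l,st,_=cv2.connectedComponentsWithStats(b.astype(np.uint8)); b=l==1+np.argmax(st[1:,4])
                                                                          ~~~~~~~~~^^^^^^^^^^
    return _wrapfunc(a, 'argmax', axis=axis, out=out, **kwds)
    return bound(*args, **kwds)
ValueError: attempt to get argmax of an empty sequence
```

Emit:
{"method": "play_rows", "body": {"steps": [[0,2,0,0,0,0,0],[0,4,0,0,0,0,0],[0,6,0,0,0,0,0],[0,8,0,0,0,0,0],[0,10,0,0,0,0,0],[0,12,0,0,0,0,0]]}}

```text
clock: 11.8
ee_pos: [0.5721, 0.0202, 0.0219]
eef_rot: [0.736, 0.677, -0.002, 0.002]
ft_force: [-0.1, -8.4, 2.3]
grip_width: 0.502
gripper_force: 3.9
```

Emit:
{"method": "play_rows", "body": {"steps": [[0,2,0,0,0,0,0],[0,4,0,0,0,0,0],[0,6,0,0,0,0,0],[0,8,0,0,0,0,0],[0,10,0,0,0,0,0]]}}

```text
clock: 12.3
ee_pos: [0.5729, 0.0301, 0.0219]
eef_rot: [0.736, 0.677, -0.002, 0.002]
ft_force: [-0.5, -7.9, 3.1]
grip_width: 0.501
gripper_force: 3.9
```

Emit:
{"method": "play_rows", "body": {"steps": [[0,1,0,0,0,0,0],[0,2,0,0,0,0,0],[0,3,0,0,0,0,0],[0,4,0,0,0,0,0]]}}

```text
clock: 12.7
ee_pos: [0.5733, 0.0341, 0.0219]
eef_rot: [0.736, 0.677, -0.002, 0.002]
ft_force: [-1.1, -8.4, 3.0]
grip_width: 0.501
gripper_force: 3.9
```

Emit:
{"method": "play_rows", "body": {"steps": [[0,1,0,0,0,0,0],[0,2,0,0,0,0,0]]}}

```text
clock: 12.9
ee_pos: [0.5734, 0.036, 0.0219]
eef_rot: [0.736, 0.677, -0.002, 0.002]
ft_force: [-0.7, -8.9, 3.0]
grip_width: 0.501
gripper_force: 3.9
```

Emit:
{"method": "play_rows", "body": {"steps": [[0,0.5,0,0,0,0,0],[0,1,0,0,0,0,0],[0,1.5,0,0,0,0,0],[0,2,0,0,0,0,0]]}}

```text
clock: 13.3
ee_pos: [0.5736, 0.038, 0.0219]
eef_rot: [0.736, 0.677, -0.002, 0.002]
ft_force: [-0.5, -8.2, 2.4]
grip_width: 0.501
gripper_force: 4.0
```

Emit:
{"method": "play_rows", "body": {"steps": [[0,0.5,0,0,0,0,0],[0,1,0,0,0,0,0],[0,1.5,0,0,0,0,0]]}}

```text
clock: 13.6
ee_pos: [0.5737, 0.0395, 0.0219]
eef_rot: [0.736, 0.677, -0.002, 0.002]
ft_force: [0.2, -8.1, 2.5]
grip_width: 0.501
gripper_force: 4.0
```

Emit:
{"method": "play_rows", "body": {"steps": [[0,0.5,0,0,0,0,0],[0,1,0,0,0,0,0],[0,1.5,0,0,0,0,0],[0,2,0,0,0,0,0]]}}

```text
clock: 14.0
ee_pos: [0.5739, 0.0415, 0.0219]
eef_rot: [0.736, 0.677, -0.002, 0.002]
ft_force: [-0.8, -8.2, 2.6]
grip_width: 0.5
gripper_force: 4.0
```

```bash
python3 - <<'E'
from h import *
p=r.camera("scene"); W=xyz(p)
a=p["pixels"][170:320,230:400]; cv2.imwrite("pics/c5.png",cv2.resize(a,None,fx=3.5,fy=3.5))
print(tool()[0],tool()[2])
x,y,z=W[...,0],W[...,1],W[...,2]; O=np.array([579.3,78.9]);a=np.radians(85.3); u=np.array([np.cos(a),np.sin(a)]); v=np.array([-u[1],u[0]])
d=W[...,:2]*1000-O; px,py=d@u,d@v
b=(z>.053)&(z<.0585)&(abs(py)<60)&(px>-60)&(px<110)
print("nose",np.percentile(px[b&(px>20)],99.5))
g=(abs(py)<53)&(z>.035)&(z<.041)&(px>75)&(px<130); print("bar",np.percentile(px[g],[1,5,50,99]),g.sum())
E
```

```text
[0.57387703 0.04156327 0.02192125] [-0.90639635 -7.43579977  2.27050075]
nose 85.42734632473463
bar [ 79.0742997   85.56351575 100.87000262 109.85451676] 311
```

View pics/c5.png

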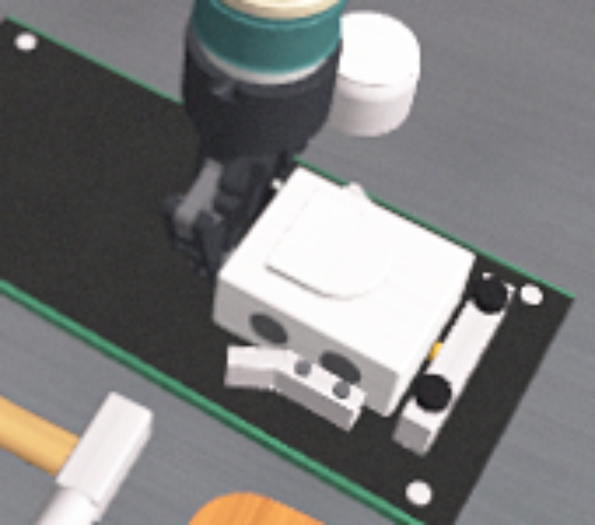

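The block is between the guides and the pin (crop (437,350)) is still showing, with about 6 mm left to the bar.

Emit:
{"method": "play_rows", "body": {"steps": [[0,0.5,0,0,0,0,0],[0,1,0,0,0,0,0],[0,1.5,0,0,0,0,0],[0,2,0,0,0,0,0]]}}

```text
clock: 14.45
ee_pos: [0.574, 0.0435, 0.0219]
eef_rot: [0.736, 0.677, -0.002, 0.002]
ft_force: [-0.8, -8.6, 2.3]
grip_width: 0.5
gripper_force: 4.0
```

Emit:
{"method": "play_rows", "body": {"steps": [[0,0.5,0,0,0,0,0],[0,1,0,0,0,0,0],[0,1.5,0,0,0,0,0]]}}

```text
clock: 14.75
ee_pos: [0.5741, 0.0448, 0.0219]
eef_rot: [0.736, 0.677, -0.002, 0.003]
ft_force: [-0.8, -8.0, 3.4]
grip_width: 0.499
gripper_force: 4.3
```

Emit:
{"method": "play_rows", "body": {"steps": [[0,0.5,0,0,0,0,0],[0,1,0,0,0,0,0],[0,1.5,0,0,0,0,0]]}}

```text
clock: 15.05
ee_pos: [0.5742, 0.0461, 0.0219]
eef_rot: [0.736, 0.677, -0.002, 0.003]
ft_force: [-0.6, -9.8, 2.0]
grip_width: 0.502
gripper_force: 4.5
```

Emit:
{"method": "play_rows", "body": {"steps": [[0,0.5,0,0,0,0,0],[0,1,0,0,0,0,0],[0,1.5,0,0,0,0,0]]}}

```text
clock: 15.35
ee_pos: [0.5743, 0.0475, 0.0219]
eef_rot: [0.736, 0.676, -0.002, 0.003]
ft_force: [-0.6, -8.6, 4.1]
grip_width: 0.5
gripper_force: 4.7
```

Emit:
{"method": "play_rows", "body": {"steps": [[0,0.5,0,0,0,0,0],[0,1,0,0,0,0,0]]}}

```text
clock: 15.55
ee_pos: [0.5744, 0.0484, 0.0219]
eef_rot: [0.736, 0.676, -0.002, 0.003]
ft_force: [-0.5, -10.0, 3.0]
grip_width: 0.499
gripper_force: 4.8
```

Emit:
{"method": "play_rows", "body": {"steps": [[0,0.5,0,0,0,0,0],[0,1,0,0,0,0,0]]}}

```text
clock: 15.75
ee_pos: [0.5744, 0.0485, 0.0219]
eef_rot: [0.737, 0.676, -0.003, 0.004]
ft_force: [-1.3, -12.2, 3.7]
grip_width: 0.498
gripper_force: 6.3
```

Emit:
{"method": "play_rows", "body": {"steps": [[0,0.5,0,0,0,0,0],[0,0.5,0,0,0,0,0]]}}

```text
clock: 15.95
ee_pos: [0.5744, 0.0485, 0.022]
eef_rot: [0.737, 0.676, -0.003, 0.004]
ft_force: [-1.9, -13.1, 4.0]
grip_width: 0.497
gripper_force: 6.6
```

```bash
cat > f.py <<'E'
from h import *
F=[]
for _ in range(4):
    r.camera("scene"); F.append(r.read_state()["ft_force"])
print(np.mean(F,0).round(2), tool()[0].round(4), r.read_state()["clock"], r.read_state()["gripper_force"])
E
python3 f.py
```

```text
[ -1.5  -12.85   3.39] [0.5744 0.0485 0.022 ] 16.15 6.433815211057663
```

Emit:
{"method": "play_rows", "body": {"steps": [[0,0.3,0,0,0,0,0],[0,0.6,0,0,0,0,0],[0,0.6,0,0,0,0,0],[0,0.6,0,0,0,0,0]]}}

```text
clock: 16.55
ee_pos: [0.5744, 0.0485, 0.0219]
eef_rot: [0.737, 0.676, -0.004, 0.004]
ft_force: [-1.8, -14.2, 4.8]
grip_width: 0.499
gripper_force: 7.3
```

```bash
python3 f.py
```

```text
[ -1.75 -14.73   4.28] [0.5744 0.0486 0.022 ] 16.75 7.3328134417533875
```

Emit:
{"method": "play_rows", "body": {"steps": [[0,0.3,0,0,0,0,0],[0,0.6,0,0,0,0,0],[0,0.6,0,0,0,0,0],[0,0.6,0,0,0,0,0],[0,0.6,0,0,0,0,0],[0,0.6,0,0,0,0,0],[0,0.6,0,0,0,0,0],[0,0.6,0,0,0,0,0]]}}

```text
clock: 17.55
ee_pos: [0.5744, 0.0486, 0.022]
eef_rot: [0.737, 0.676, -0.004, 0.005]
ft_force: [-2.0, -16.4, 3.6]
grip_width: 0.504
gripper_force: 8.1
```

```bash
python3 f.py
```

```text
[ -1.75 -15.73   3.82] [0.5744 0.0486 0.022 ] 17.75 8.094579577445984
```

Emit:
{"method": "play_rows", "body": {"steps": [[0,0,0,0,0,0,0],[0,0,0,0,0,0,0],[0,0,0,0,0,0,0],[0,0,0,0,0,0,0],[0,0,0,0,0,0,0],[0,0,0,0,0,0,0]]}}

```text
clock: 18.35
ee_pos: [0.5744, 0.0486, 0.0219]
eef_rot: [0.737, 0.676, -0.004, 0.005]
ft_force: [-3.3, -16.3, 3.8]
grip_width: 0.501
gripper_force: 8.1
```

Emit:
{"method": "play_rows", "body": {"steps": [[0,0.3,0,0,0,0,0],[0,0.3,0,0,0,0,0],[0,0.3,0,0,0,0,0],[0,0.3,0,0,0,0,0],[0,0.3,0,0,0,0,0],[0,0.3,0,0,0,0,0],[0,0.3,0,0,0,0,0],[0,0.3,0,0,0,0,0],[0,0.3,0,0,0,0,0],[0,0.3,0,0,0,0,0],[0,0.3,0,0,0,0,0],[0,0.3,0,0,0,0,0],[0,0.3,0,0,0,0,0],[0,0.3,0,0,0,0,0]]}}

```text
clock: 19.75
ee_pos: [0.5744, 0.0486, 0.022]
eef_rot: [0.737, 0.676, -0.005, 0.005]
ft_force: [-1.2, -16.3, 3.9]
grip_width: 0.501
gripper_force: 8.4
```

```bash
python3 f.py
```

```text
[ -1.65 -16.67   3.96] [0.5744 0.0487 0.022 ] 19.95 8.358126506209373
```

Emit:
{"method": "play_rows", "body": {"steps": [[0,-1,0,0,0,0,0],[0,-3,0,0,0,0,0],[0,-8,0,0,0,0,0],[0,-20,0,0,0,0,0],[0,-40,0,0,0,0,0],[0,-50,0,-20,0,0,0],[0,-60,0,-60,0,0,0],[0,-80,0,-100,0,0,0],[0,-110,0,-140,0,0,0],[0,-110,0,-150,0,0,0],[0,-110,0,-150,0,0,0],[0,-110,0,-150,0,0,0]]}}

```text
clock: 21.15
ee_pos: [0.5641, -0.0545, 0.17]
eef_rot: [0.736, 0.677, -0.0, -0.001]
ft_force: [-0.3, -0.4, 0.5]
grip_width: 0.5
gripper_force: 0.0
```

```bash
python3 - <<'E'
from h import *
p=r.camera("scene"); W=xyz(p)
a=p["pixels"][170:320,230:400]; cv2.imwrite("pics/c6.png",cv2.resize(a,None,fx=3.5,fy=3.5))
print(tool())
x,y,z=W[...,0],W[...,1],W[...,2]
b=(x>.5)&(x<.66)&(y>.02)&(y<.2)&(z>.053)&(z<.0605); rect(W[b],"block")
for t in("tin","hammer","heels"):
    for d in r.masks_of(p,t)[:1]: print(t,np.nanmedian(W[d["mask"]],0).round(3))
E
```

```text
(array([ 0.56350861, -0.05419881,  0.16914921]), Rotation.from_matrix(array([[ 8.21754548e-02,  9.96610676e-01, -3.78875031e-03],
                            [ 9.96617409e-01, -8.21711352e-02,  1.28226781e-03],
                            [ 9.66595880e-04, -3.88130546e-03, -9.99992001e-01]])), array([ 0.32661341, -0.24797823, -0.68345203]))
block [581.5 116.4] [111.2  90.8] 85.36 1645
tin [0.435 0.062 0.046]
hammer [ 0.736 -0.023  0.023]
heels [0.743 0.133 0.024]
```

View pics/c6.png

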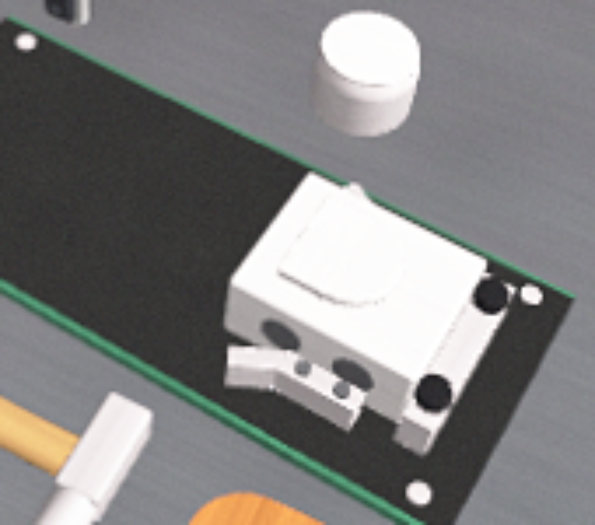

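The block sits square and flush against the bar along the line from crop (485,265) to (410,415), with the pin hidden. Its yaw matches the plate's (85.36°), and the tin, hammer and heels have not moved.

```bash
python3 -c "
from cell import r
print(r.job_done())"
```

```text
the job is handed in; nothing more can be done
None
```

The block was tipped onto its back, slid between the guides flush against the stop with the pin pressed in, and held there at about 16.7 N total (about 8 N beyond sliding) for over a second; I then let go of it and handed the job in at about 21 s on the robot's clock.

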